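# Scan the code on the clear box and dock the scanner

## Robot

A 7-joint arm with a two-finger parallel gripper is mounted at the origin on the work surface. World frame = base frame: x ahead of the robot, y to its left, z up, the work surface at z = 0. Lengths are in m, angles in rad, forces in N, time in s.
With the tool pointing down it reaches from about 0.425 to 0.875 m from the base axis. Payload 4.7 kg.
Tool frame: the origin (TCP) lies at the very end of the fingers, on their centre line; the grasp point (between the pads) lies 19 mm behind it; z points along the fingers, y is the direction in which the jaws open and shut (so a half turn about z gives the same grasp; the last joint's range is limited). The gripper opens to 87 mm and grips with 3 to 60 N. Pads are 19 mm wide; open, the fingers measure 117 mm over their backs; the gripper's body (75 mm by 190 mm) begins 51 mm behind the grasp point.
Start: joints at [-1.257, 0.321, -0.07, 1.45, 0.023, 1.371, -0.057], TCP at [0.192, 0.621, 0.223] pointing down, gripper open.
Joint ranges: [-2.86, 2.86], [-0.3, 2.09], [-1.38, 1.24], [0.06, 2.45], [-1.56, 4.7], [0.09, 2.05], [-2.69, 2.69]. Speed limits (rad/s): [2.57, 2.57, 3.14, 3.14, 3.14, 3.14, 3.14].

## Interface

Orientations are given as a rotation vector (axis times angle).
In Python, from bench import * gives the robot as it stands.
- The arm moves only by the shell command python3 -m jog 'ROWS' [OPENING] [FORCE]. ROWS is JSON, a list of rows, each a list of 4 numbers: the shift along the world's x, y, z in mm, then the turn about the world's z in rad. In form: [[x, y, z, twist], ...]. A call has exactly 8 rows; each row is the pose to reach, as a shift and turn from the pose commanded when the call began; what a row does not reach only later rows make up. A row lasts 1/8 s, in which the tool goes at most 62.5 mm and 10.7 degrees, less where a joint would pass 70% of its speed; a pose out of reach is approached as far as the arm can. A call with a gripper value outside its range is refused whole. OPENING is the opening, from -1 (shut) to 1 (fully open), set as the call begins (- or left out, the last holds). The fingers move at their own pace and stop on an object; FORCE is the grip in N (left out, the last holds). Time passes only in rows, so rows that repeat a pose let the fingers close, or fill a call up. It gives the time, the measured TCP pose, the force and the opening at its end, in the units of the state.
- get_state(): the state, without advancing time (a new reading comes with each control period).
- get_image(name): name is "side" or "top" or "wrist"; returns a dict with "image" (420x560x3 uint8, red, green, blue), "fx", "fy", "cx", "cy" (pixels), "position" and "rotation" of the camera in the world; the wrist camera has in their place "tool_from_camera" (4x4, takes a point from camera to tool coordinates, whose origin is the TCP and whose axes are the flange's). Camera axes: x right, y down, z forward; pixel columns grow to the right and rows downward; lengths in m; the calibration is good to about 2 mm. A picture is of the moment at which its call begins: read the wrist's pose just before it. There is no depth.
- close_job(): hands the job in, once; it reports no verdict.
The state is a dict: "time": time; "joint_positions": joint angles; "qd": joint speeds; "joint_torque": joint torques, N m; "position": TCP position; "tool_rot": TCP orientation; "ft_force": force on the tool from outside, world axes, zero at the start; "torque": the same for the moment, N m; "grip_width": opening from 0.0 (shut) to 1.0 (fully open).
Only numpy, scipy, OpenCV 4.12 (cv2) and the standard library are available. Lean on these libraries where they do the work, as an engineer would, in place of code of your own. Each camera call takes 0.05 s, during which the arm holds its last target. There are 200 camera calls.

## Task

Pick up the hand scanner and aim its window squarely at the middle of the black-and-white code on the sloping lid of the clear plastic box, about 9 cm away from it, and hold it steady there for two seconds. Then set the scanner down (do not drop it) in its white charging dock, window down and fully seated with its yellow head in the grey-walled pocket, and let go. Leave the box and everything else standing where it is.

Things in the scene. Friction and masses are not known exactly. Their poses are not given: they have to be found in the camera images.
- scanner: hand scanner, 150 mm long, 0.2 kg, at first lying window down. Origin: centre of its underside; x along it to the head, z out of its back. Black handle x -75 to 25 mm, 34 mm wide (y), z 10 to 38 mm (free space below but for a tail foot at its end); yellow head x 22 to 75, 54 wide, z 0 to 44 mm. Window in the head's underside. Balance point near x = -8 mm
- scanner_grip (a point): good place to grip the handle across its 34 mm width: scanner frame (-20, 0, 26) mm
- window (a point): centre of the 36 x 38 mm red scanning window in the head's underside, scanner frame (48.5, 0, 0) mm; axes as the scanner's, so it looks along -z
- code: square black-and-white code label, 56 x 56 mm, lying in the middle of the sloping lid of the clear box. Origin: centre of its printed face; z is the normal out of the face (25 degrees from vertical, leaning to the box's low front edge), x points up the slope, y along the box's width
- box: loose clear plastic box with a clip-on lid, blue edge strips, white clips at the sides, 130 mm deep (x), 200 mm wide (y) over the clips. The lid slopes at 25 degrees, from about 50 mm high at the front (-x) to 118 mm at the back. Origin: centre of its underside. Its low front is towards the robot
- dock: fixed white charging dock, base 180 (x) x 96 (y) x 10 mm, with a grey-walled pocket for the scanner's head at its +x end: inside x 17 to 80, y -32 to 32 mm, floor at z 10, walls 6 mm thick up to z 28; a 44 mm gap in its -x wall for the handle. Behind it the base is flat. Origin: centre of its underside
- dock_seat (a point): on the dock's base, dock frame (0, 0, 10) mm: where the scanner's origin lies, axes alike, when it is seated; about 5 mm play all round
- parcel: brown cardboard parcel, 120 x 170 x 75 mm, with a blank white address label. Bystander, loose; origin: centre of its underside
- cup: red silicone cup, 72 mm across, 85 mm tall. Bystander, loose; origin: centre of its underside
- brush: white clothes brush, 170 x 45 x 36 mm, lying bristles down. Bystander, loose; origin: centre of its underside
- rabbit: white porcelain rabbit, about 60 mm across, 110 mm tall. Bystander, loose; origin: centre of its underside
- holder: silver metal keyring holder: 90 mm disc foot, 120 mm cross bar (along its y) at 158 mm height, two key rings on it. Bystander, loose; origin: centre of its underside
- glasses_case: blue spectacles case, 65 x 160 x 42 mm. Bystander, loose; origin: centre of its underside
There are look-alikes about, which are no part of the job. What is shaped like the scanner but brown is not meant. Leave any turquoise look-alike of the box alone.

How it is judged:
On the way, in this order (a step that is already met when the one before it is completed fails the run):
1. scanner held still 1.5 s (under 30 mm/s, 0.15 rad/s), window 55 to 125 mm from the code and within 0.22 rad of square to it, code centre within 15 mm of the beam in window x and y (x of code in the frame of window between -0.015 and 0.015 m and y of code in the frame of window between -0.015 and 0.015 m and z of code in the frame of window between -0.125 and -0.055 m and angle between the z axis of scanner and the z axis of code, either way round below 0.22 rad and linear speed of scanner below 0.03 m/s and angular speed of scanner below 0.15 rad/s and contact force between the fingers and scanner above 0.5 N), for 1.5 s.
2. the scanner is seated in its dock, window down, and released (x of scanner in the frame of dock_seat between -0.009 and 0.009 m and y of scanner in the frame of dock_seat between -0.009 and 0.009 m and z of scanner in the frame of dock_seat between -0.004 and 0.005 m and x of window in the frame of dock_seat above 0.03 m and angle between scanner's own z axis and vertical below 0.1 rad and angle between the x axis of scanner and the x axis of dock, either way round below 0.2 rad and linear speed of scanner below 0.02 m/s and contact force between the fingers and scanner below 0.1 N), for 0.2 s.
At the end, for the whole second after the job is handed in: The scanner rests released and still in the dock, window down, head in the pocket, within 9 mm of its seat along and across, at most 5 mm above it, level within 0.1 rad and turned at most 0.2 rad; the box and all bystanders are within 30 mm of where they began (all of step 2 and distance of each of box, parcel, cup, brush, rabbit, holder, glasses_case from where it was at the start of the episode below 0.03 m); the robot touches nothing.
It fails at once if the scanner is dropped: more than 50 mm up with nothing touching it (height (world z) of scanner above 0.05 m and contact force between scanner and anything else below 0.02 N).
It fails at once if the box is pushed more than 30 mm or tipped (distance of box from where it was at the start of the episode above 0.03 m or angle between box's own z axis and vertical above 0.3 rad).
It fails at once if a bystander is knocked over or moved more than 30 mm (distance of any of parcel, cup, brush, rabbit, holder, glasses_case from where it was at the start of the episode above 0.03 m or angle between any of parcel, cup, brush, rabbit, holder, glasses_case's own z axis and vertical above 0.4 rad).
It also fails if it takes over 53 s, if anything falls off the work surface, if the arm or the gripper's body presses on something with over 40 N, if the wrist force passes 120 N, or if a joint passes its speed limit or range.

## Working session

There is one attempt and no reset: what is moved stays moved. The work goes in short steps, Python scripts to look and compute and a shell command to move; the robot and the scene stay as the last step left them, time stands still between calls to the robot, and variables do not carry over. Pictures are saved under pics/ and viewed, about 8 in all and at most 12, crops included, and the job is handed in when it is done.

```bash
mkdir -p pics; ls
python3 - <<'E'
from bench import *
import cv2,numpy as np,pickle
d={}
for n in ("side","top"):
    g=get_image(n); d[n]=g
    print(n,g['fx'],g['fy'],g['cx'],g['cy'],np.round(g['position'],4).tolist(),np.round(g['rotation'],4).tolist())
    cv2.imwrite(f'pics/{n}0.png',cv2.cvtColor(g['image'],cv2.COLOR_RGB2BGR))
pickle.dump(d,open('d0.pkl','wb'))
s=get_state();print(s)
E
```

```text
pics
side 454.1073757735766 454.1073757735766 282.0365352484311 209.46877796681122 [0.1639, -1.0817, 1.3676] [-2.4168, 0.3195, -0.1372]
top 502.0647696636213 502.0647696636213 274.46437138728294 218.34434936779198 [0.355, -0.0214, 1.7541] [-2.1808, 2.1862, -0.0788]
{'time': 0.1, 'joint_positions': array([-1.25689498,  0.32172627, -0.07010439,  1.45154197,  0.02259586,
        1.37082617, -0.05690536]), 'qd': array([ 0.00072594, -0.00069518, -0.00117449, -0.00305967, -0.00075474,
        0.0008338 , -0.0007581 ]), 'joint_torque': array([-1.18050102e-03, -4.92574561e+01, -4.06463323e-01, -3.13394880e+01,
       -6.41904655e-02,  3.95370182e-02,  7.61593446e-05]), 'position': array([0.19185058, 0.62051823, 0.22159127]), 'tool_rot': array([-4.69077020e-01, -3.10620043e+00,  2.67953678e-03]), 'ft_force': array([-0.0204418 , -0.37474233,  0.12720744]), 'torque': array([0.01813496, 0.06094609, 0.03310172]), 'grip_width': 0.9964783971979279}
```

View pics/top0.png

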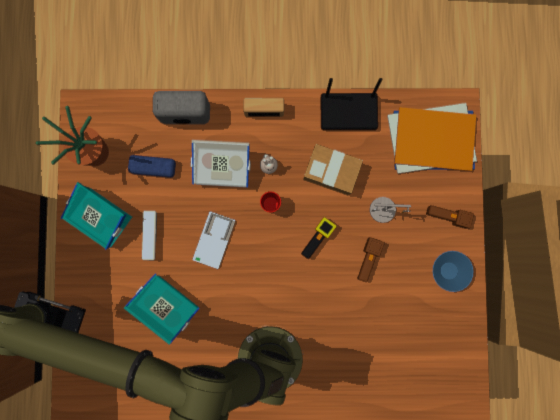

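View pics/side0.png

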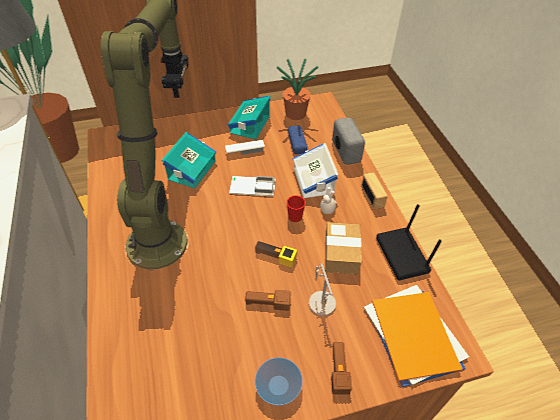

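The top view shows these candidates:
- **Scanner:** the yellow and black one at (320,237). The brown ones at (371,258) and (452,215) are look-alikes.
- **Box:** the clear/white one with the code at (220,163). The turquoise ones at (95,215) and (162,308) are look-alikes.
- **Dock:** the white base at (215,240), with its pocket at the upper end.

I'll confirm these in one enlarged crop and measure.

```bash
cat > h.py <<'E'
import cv2,numpy as np,pickle
from scipy.spatial.transform import Rotation as R
def ray(g,uv):
    M=R.from_rotvec(g['rotation']).as_matrix() if np.ndim(g['rotation'])==1 else np.array(g['rotation'])
    v=M@np.array([(uv[0]-g['cx'])/g['fx'],(uv[1]-g['cy'])/g['fy'],1.]); return np.array(g['position']),v/np.linalg.norm(v)
def plane(g,uv,z):
    p,v=ray(g,uv); return p+v*(z-p[2])/v[2]
def tri(g1,a,g2,b):
    p,v=ray(g1,a);q,w=ray(g2,b)
    s=np.linalg.lstsq(np.c_[v,-w],q-p,rcond=None)[0]
    A,B=p+s[0]*v,q+s[1]*w; return (A+B)/2,np.linalg.norm(A-B)
def proj(g,P):
    M=R.from_rotvec(g['rotation']).as_matrix(); c=M.T@(np.array(P)-g['position'])
    return np.array([g['cx']+g['fx']*c[0]/c[2],g['cy']+g['fy']*c[1]/c[2]])
def blobs(img,lo,hi,roi,amin=20):
    h=cv2.cvtColor(img,cv2.COLOR_RGB2HSV);m=cv2.inRange(h,lo,hi);k=np.zeros_like(m);x0,y0,x1,y1=roi;k[y0:y1,x0:x1]=m[y0:y1,x0:x1]
    c,_=cv2.findContours(k,cv2.RETR_EXTERNAL,cv2.CHAIN_APPROX_NONE)
    return sorted([x for x in c if cv2.contourArea(x)>amin],key=cv2.contourArea)[::-1]
E
python3 - <<'E'
from h import *
d=pickle.load(open('d0.pkl','rb'));t,s=d['top'],d['side']
def crop(g,x,y,w,h,k): return cv2.resize(cv2.cvtColor(g['image'][y:y+h,x:x+w],cv2.COLOR_RGB2BGR),None,fx=k,fy=k,interpolation=cv2.INTER_CUBIC)
a=crop(t,185,135,160,140,5)
cv2.imwrite('pics/cropt.png',a[:600])
b=crop(s,220,140,130,130,6);cv2.imwrite('pics/crops.png',b[:600])
for g,roi in((t,(290,205,345,265)),(s,(245,230,305,275))):
    for c in blobs(g['image'],(20,120,100),(35,255,255),roi)[:2]: print('yel',cv2.contourArea(c),np.round(cv2.minAreaRect(c)[0],1),cv2.minAreaRect(c)[1:])
E
```

```text
yel 233.0 [325.6 227.1] ((16.200000762939453, 16.200000762939453), 36.869895935058594)
yel 259.0 [285.1 255.3] ((21.016162872314453, 18.406312942504883), 15.945395469665527)
```

View pics/cropt.png

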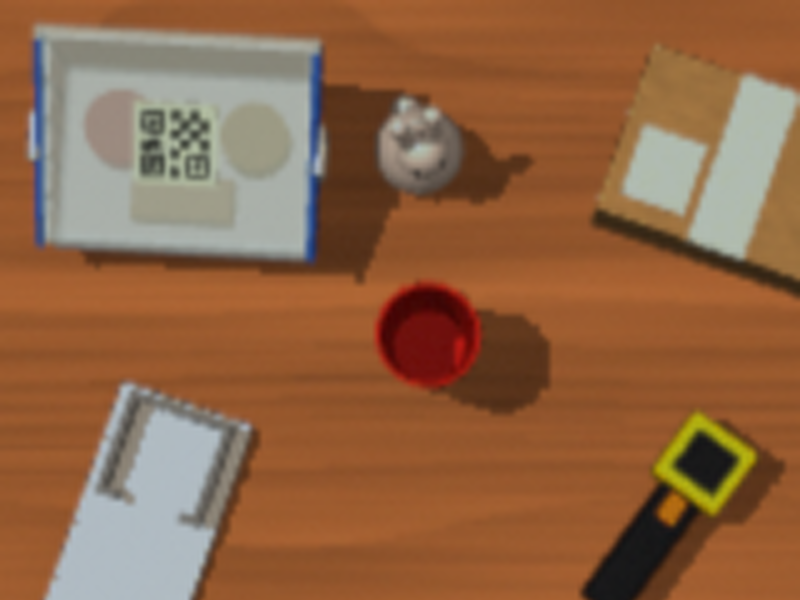

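View pics/crops.png

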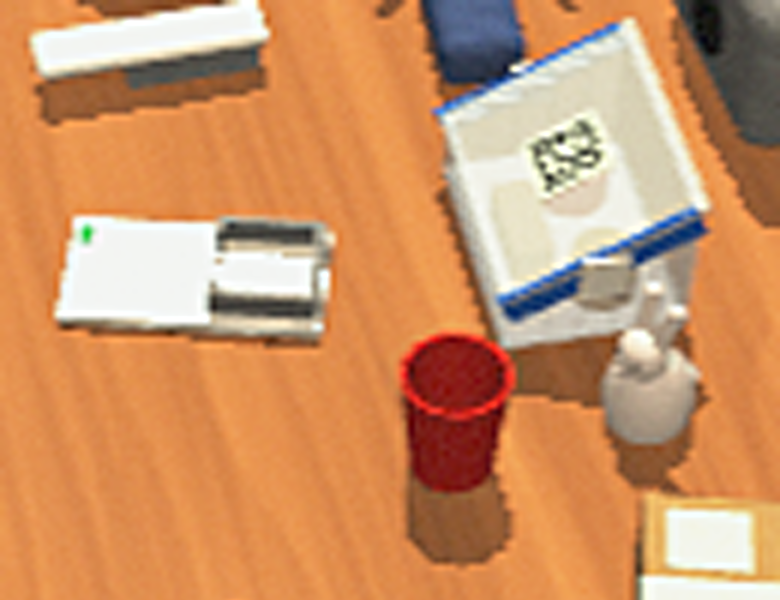

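The crops confirm all three: the scanner is yellow and black, with its head at (325.6,227), the box is clear with blue strips and its code at about (219.8,163.7), and the dock's pocket is at its upper end. Next I'll measure poses.

Run:
```python
from h import *
d=pickle.load(open('d0.pkl','rb'));t,s=d['top'],d['side']
# scanner head and handle
yt=blobs(t['image'],(20,120,100),(35,255,255),(290,205,345,265))[0]; (cu,cv),_,_=cv2.minAreaRect(yt)
H=plane(t,(cu,cv),.044);print('head c',H.round(4))
hd=blobs(t['image'],(0,0,0),(179,255,45),(295,222,325,265))
for c in hd[:2]:
    r=cv2.minAreaRect(c);print('blk',cv2.contourArea(c),r)
    b=cv2.boxPoints(r);P=np.array([plane(t,x,.038) for x in b]);print(P.round(4).tolist(),P.mean(0).round(4))
# code
T=np.array([(137,100),(215,107),(212,187),(133,180)]);T=(T+.5)/5-.5+[185,135]
S=np.array([(527,150),(590,108),(607,158),(545,200)]);S=(S+.5)/6-.5+[220,140]
print('code c',tri(t,T.mean(0),s,S.mean(0)))
def yaw(a,b): return np.degrees(np.arctan2(*(b-a)[1::-1]))
C=tri(t,T.mean(0),s,S.mean(0))[0]
P=np.array([plane(t,x,C[2]+dz) for x,dz in zip(T,(.012,.012,-.012,-.012))])
print('code corners',P.round(4).tolist(),P.mean(0).round(4),'yaw',yaw(P[1],P[0])-90,yaw(P[2],P[3])-90, [np.linalg.norm(P[i]-P[(i+1)%4]).round(4) for i in range(4)])
# blue strips
for c in blobs(t['image'],(100,120,80),(125,255,255),(186,135,255,195),10)[:2]:
    vx,vy,x,y=cv2.fitLine(c,cv2.DIST_L2,0,.01,.01).ravel();u=c[:,0,1].min(),c[:,0,1].max()
    q=[(x+(w-y)/vy*vx,w) for w in u];A=plane(t,q[1],.05);B=plane(t,q[0],.118);print('strip',A.round(4),B.round(4),yaw(A,B))
# dock
for c in blobs(t['image'],(0,0,110),(179,70,255),(188,200,240,275),200)[:2]:
    r=cv2.minAreaRect(cv2.convexHull(c));print('dock',r)
    P=np.array([plane(t,x,.010) for x in cv2.boxPoints(r)]);print(P.round(4).tolist(),P.mean(0).round(4),[np.linalg.norm(P[i]-P[(i+1)%4]).round(4) for i in range(4)],[yaw(P[i],P[(i+1)%4]) for i in range(4)])
```

```text
head c [ 0.4504 -0.1938  0.044 ]
blk 175.0 ((312.5135192871094, 244.91891479492188), (9.116661071777344, 26.76181411743164), 36.02737045288086)
[[0.3621, -0.1096, 0.038], [0.4359, -0.1639, 0.038], [0.4175, -0.189, 0.038], [0.3439, -0.1346, 0.038]] [ 0.3898 -0.1493  0.038 ]
code c (array([0.66124961, 0.16475309, 0.08859353]), np.float64(0.0033567231284829984))
code corners [[0.6901, 0.1881, 0.1006], [0.6852, 0.136, 0.1006], [0.6354, 0.1401, 0.0766], [0.6403, 0.1934, 0.0766]] [0.6627 0.1644 0.0886] yaw -5.3399934043283395 -5.26044479113996 [np.float64(0.0523), np.float64(0.0554), np.float64(0.0536), np.float64(0.0555)]
strip [0.6639 0.0742 0.05  ] [0.715  0.0672 0.118 ] -7.815572823607735
dock ((213.51388549804688, 239.71078491210938), (27.624067306518555, 52.030879974365234), 19.440034866333008)
[[0.3404, 0.2669, 0.01], [0.5108, 0.2082, 0.01], [0.4785, 0.1172, 0.01], [0.3085, 0.1765, 0.01]] [0.4096 0.1922 0.01  ] [np.float64(0.1803), np.float64(0.0966), np.float64(0.18), np.float64(0.0959)] [np.float64(-19.028400541593786), np.float64(-109.59177839222254), np.float64(160.7539148483359), np.float64(70.55884650456933)]
```

```bash
python3 -m jog '[[40,-42,5,-0.04],[80,-84,10,-0.08],[120,-126,15,-0.12],[160,-168,20,-0.17],[200,-212,20,-0.21],[240,-254,20,-0.25],[270,-300,20,-0.29],[290,-355,20,-0.333]]' 1 20; python3 -m jog '[[15,-60,0,0],[25,-120,0,0],[25,-180,0,0],[15,-240,0,0],[0,-300,0,0],[-30,-355,-40,0],[-60,-395,-80,0],[-80,-420,-110,0]]'
```

```text
time: 1.1
position: [0.4829, 0.2644, 0.242]
tool_rot: [-0.979, -2.985, 0.001]
ft_force: [1.0, -0.3, 0.0]
grip_width: 0.998
time: 2.1
position: [0.4006, -0.1555, 0.1314]
tool_rot: [0.979, 2.985, 0.001]
ft_force: [0.5, -0.4, -0.2]
grip_width: 1.003
```

```bash
cat >> h.py <<'E'
def wrist():
    from bench import get_state,get_image
    st=get_state();g=get_image('wrist');M=np.eye(4);M[:3,:3]=R.from_rotvec(st['tool_rot']).as_matrix();M[:3,3]=st['position']
    W=M@np.array(g['tool_from_camera']);g['position']=W[:3,3];g['rotation']=R.from_matrix(W[:3,:3]).as_rotvec();return g,st
def save(g,n): cv2.imwrite(f'pics/{n}.png',cv2.cvtColor(g['image'],cv2.COLOR_RGB2BGR))
E
python3 - <<'E'
from h import *
g,st=wrist();save(g,'w1');print(g['position'].round(3),st['joint_positions'].round(3))
d=np.array([.806,-.592,0]);n=np.array([.592,.806,0]);O=np.array([.4113,-.1651,0])
for x,y,z in[(75,27,44),(75,-27,44),(22,27,44),(22,-27,44),(-75,17,38),(-75,-17,38)]: print((x,y,z),proj(g,O+d*x/1e3+n*y/1e3+[0,0,z/1e3]).round(0))
E
```

```text
[ 0.336 -0.108  0.293] [-0.374 -0.131  0.648  2.103  0.086  1.143  1.171]
(75, 27, 44) [306. 301.]
(75, -27, 44) [251. 301.]
(22, 27, 44) [308. 251.]
(22, -27, 44) [249. 251.]
(-75, 17, 38) [298. 143.]
(-75, -17, 38) [258. 143.]
```

View pics/w1.png

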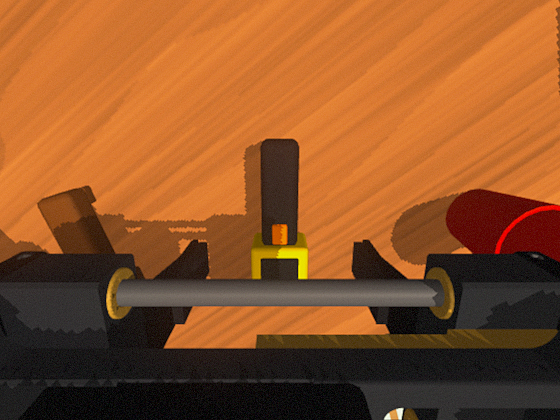

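The wrist view shows the handle centred between the jaws at columns 261–299, with its tail at row 139. That is within about 4 px of the top-view prediction. The tail end is nearer than the arm can reach, so I'll first grip near the balance point, shift the scanner outward and regrip at the tail end. The tilt for aiming can then come from letting the head hang on the table in a light grip.

```bash
python3 -m jog '[[0,0,-40,0],[0,0,-80,0],[0,0,-105,0],[0,0,-121,0],[0,0,-121,0],[0,0,-121,0],[0,0,-121,0],[0,0,-121,0]]' 1 20; python3 -m jog '[[0,0,0,0],[0,0,0,0],[0,0,0,0],[0,0,0,0],[0,0,0,0],[0,0,0,0],[0,0,6,0],[0,0,12,0]]' -1 30
```

```text
time: 3.15
position: [0.4026, -0.154, 0.0122]
tool_rot: [0.977, 2.984, 0.001]
ft_force: [0.2, -0.4, 0.3]
grip_width: 1.001
time: 4.15
position: [0.4018, -0.1539, 0.0238]
tool_rot: [-0.978, -2.985, 0.0]
ft_force: [1.3, 0.5, -1.6]
grip_width: 0.394
```

```bash
python3 -m jog '[[20,0,3,0],[45,0,3,0],[68,0,3,0],[80,0,0,0],[80,0,-6,0],[80,0,-12,0],[80,0,-13,0],[80,0,-13,0]]'; python3 -m jog '[[0,0,0,0],[0,0,0,0],[0,0,0,0],[0,0,0,0],[-10,7,0,0],[-20,14,0,0],[-28,21,0,0],[-28,21,0,0]]' 1;  python3 -m jog '[[0,0,1,0],[0,0,1,0],[0,0,1,0],[0,0,1,0],[0,0,1,0],[0,0,1,0],[0,0,1,0],[0,0,1,0]]' -1 4
python3 - <<'E'
from h import *
from bench import *
g=get_image('side')
c=blobs(g['image'],(20,120,100),(35,255,255),(245,200,350,290));print([ (cv2.contourArea(x),cv2.minAreaRect(x)[0]) for x in c[:2]])
E
```

```text
time: 5.15
position: [0.4808, -0.154, 0.0113]
tool_rot: [-0.978, -2.984, -0.002]
ft_force: [-4.2, 1.5, 9.7]
grip_width: 0.387
time: 6.15
position: [0.4532, -0.1319, 0.0105]
tool_rot: [-0.976, -2.986, -0.002]
ft_force: [-0.5, -0.3, 0.8]
grip_width: 0.996
time: 7.15
position: [0.4539, -0.1331, 0.0116]
tool_rot: [-0.978, -2.986, 0.0]
ft_force: [0.2, -1.2, -0.3]
grip_width: 0.395
[(248.0, (308.1500244140625, 250.55001831054688))]
```

```bash
python3 -m jog '[[1,-1,6,0],[3,-2,13,0],[5,-4,19,0],[8,-6,25,0],[10,-8,31,0],[13,-10,37,0],[16,-12,43,0],[19,-14,48,0]]' -1 3
python3 - <<'E'
from h import *
g,st=wrist();from bench import get_image
s=get_image('side');print(st['ft_force'].round(2))
a=cv2.resize(s['image'][180:300,210:370],None,fx=3.5,fy=3.5,interpolation=cv2.INTER_CUBIC);b=cv2.resize(g['image'],(400,300))
im=np.zeros((720,560,3),np.uint8);im[:420]=a;im[420:,:400]=b
g['image']=cv2.resize(im,(466,600));save(g,'tilt1')
E
```

```text
time: 8.2
position: [0.4732, -0.1472, 0.06]
tool_rot: [0.978, 2.985, 0.0]
ft_force: [0.3, -0.0, -1.0]
grip_width: 0.387
[ 0.35 -0.04 -0.95]
```

View pics/tilt1.png

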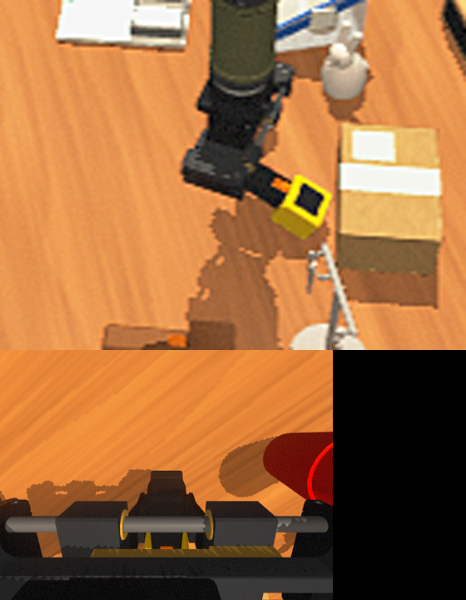

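The head has drooped with its nose still on the table: the wrist carries about 1 N of the 2 N weight, and the side view shows the tail raised. I'll clamp hard, lift, and turn towards the box.

```bash
python3 -m jog '[[0,0,0,0],[0,0,0,0],[0,0,0,0],[0,0,10,0],[0,0,45,0],[0,0,90,-0.1],[0,0,140,-0.25],[0,0,190,-0.4]]' -1 60
python3 -m jog '[[20,30,0,-0.18],[45,65,0,-0.36],[70,100,0,-0.54],[100,140,0,-0.72],[130,185,0,-0.9],[160,225,0,-1.08],[185,255,0,-1.26],[205,280,0,-1.44]]'
python3 -m jog '[[10,15,0,-0.18],[19,28,0,-0.36],[19,28,0,-0.54],[19,28,0,-0.7],[19,28,0,-0.764],[19,28,-12,-0.764],[19,28,-24,-0.764],[19,28,-34,-0.764]]'
python3 - <<'E'
from h import *
g,st=wrist();from bench import get_image
s=get_image('side');t=get_image('top');pickle.dump((g,s,t,st),open('aim.pkl','wb'))
print(st['position'].round(4),st['tool_rot'],st['joint_positions'].round(2))
a=cv2.resize(s['image'][80:230,230:390],None,fx=3,fy=3,interpolation=cv2.INTER_CUBIC)
b=cv2.resize(g['image'],(320,240))
im=np.zeros((450,800,3),np.uint8);im[:,:480]=a;im[:240,480:]=b;im[240:450,480:480+320]=cv2.resize(t['image'][110:215,170:330],(320,210));g['image']=im;save(g,'aim1')
E
```

```text
time: 9.3
position: [0.4718, -0.1468, 0.2511]
tool_rot: [-1.557, -2.727, -0.0]
ft_force: [0.1, -0.8, -1.4]
grip_width: 0.391
time: 10.3
position: [0.6778, 0.135, 0.2489]
tool_rot: [-2.969, -1.024, 0.004]
ft_force: [-0.1, 0.5, -1.5]
grip_width: 0.387
time: 11.3
position: [0.6963, 0.1611, 0.2139]
tool_rot: [3.138, -0.148, -0.003]
ft_force: [-0.4, 0.2, -1.3]
grip_width: 0.381
[0.6963 0.1611 0.2139] [ 3.13770347e+00 -1.48333553e-01 -3.07517964e-03] [-0.75  0.54  0.74  1.3  -0.36  1.43 -1.7 ]
```

View pics/aim1.png

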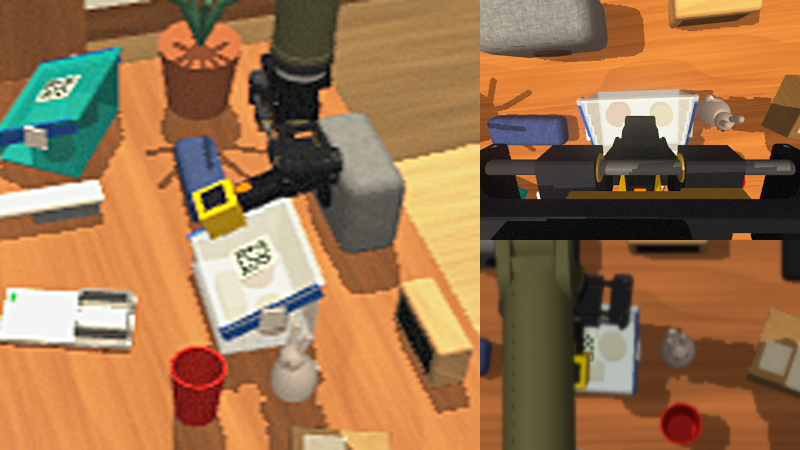

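Run:
```python
from h import *
g,s,t,st=pickle.load(open('aim.pkl','rb'))
c=blobs(s['image'],(20,120,80),(35,255,255),(285,125,325,165))[0]
p=c[:,0];print('yellow',cv2.contourArea(c),p.min(0),p.max(0),cv2.approxPolyDP(c,1.5,True)[:,0].tolist())
ty=np.degrees(2*np.arctan2(st['tool_rot'][1],st['tool_rot'][0]))-90;print('tool y yaw',ty)
yaw=np.radians(ty-90);G=st['position']+[0,0,.019]
f=np.array([np.cos(yaw),np.sin(yaw),0]);l=np.array([-f[1],f[0],0])
pts=[(75,27,44),(75,-27,44),(22,27,44),(22,-27,44),(75,27,0),(75,-27,0),(22,27,0)]
for th in(15,20,25,30):
    a=np.radians(th);X=f*np.cos(a)-[0,0,np.sin(a)];Z=f*np.sin(a)+[0,0,np.cos(a)]
    W=lambda x,y,z:G+((x+46)*X+y*l+(z-30)*Z)/1e3
    print(th,[proj(s,W(*q)).round(1).tolist() for q in pts])
    C=np.array([.662,.1645,.0885]);dd=C-W(48.5,0,0);print('  code in window',(dd@np.c_[X,l,Z]).round(4), 'yaw',np.degrees(yaw)%360)
```

```text
yellow 207.0 [294 140] [311 159] [[306, 140], [294, 144], [300, 159], [311, 154]]
tool y yaw -95.41323535851227
15 [[296.4, 148.4], [293.7, 139.1], [309.8, 144.2], [306.9, 135.0], [298.9, 156.4], [296.2, 147.1], [312.1, 152.3]]
  code in window [-2.380e-02 -1.000e-04 -1.006e-01] yaw 174.58676464148772
20 [[296.8, 150.4], [294.1, 141.1], [309.9, 145.4], [306.9, 136.2], [300.2, 158.0], [297.5, 148.7], [313.1, 153.1]]
  code in window [-0.0127 -0.0001 -0.0939] yaw 174.58676464148772
25 [[297.4, 152.3], [294.7, 143.1], [310.1, 146.6], [307.1, 137.3], [301.7, 159.5], [299.0, 150.2], [314.2, 153.9]]
  code in window [-0.0022 -0.0001 -0.0863] yaw 174.58676464148772
30 [[298.3, 154.2], [295.6, 144.9], [310.4, 147.7], [307.5, 138.5], [303.4, 160.8], [300.7, 151.6], [315.4, 154.5]]
  code in window [ 0.0075 -0.0001 -0.0778] yaw 174.58676464148772
```

The side view agrees with a 25° tilt: head corners (294,144), (300,159) and (311,154) against predictions of (294.7,143), (302,159.5) and (314,154). That puts the code about 2 mm off the beam and 86 mm from the window. I'll hold here.

```bash
for i in 1 2 3; do python3 -m jog '[[0,0,0,0],[0,0,0,0],[0,0,0,0],[0,0,0,0],[0,0,0,0],[0,0,0,0],[0,0,0,0],[0,0,0,0]]' | head -2; done
python3 - <<'E'
from h import *
from bench import *
s=get_image('side');c=blobs(s['image'],(20,120,80),(35,255,255),(285,125,325,165))[0]
print(cv2.approxPolyDP(c,1.5,True)[:,0].tolist(),get_state()['qd'].round(3))
# dock targets
O=np.array([.4096,.1922]);y=np.radians(-19.2);f=np.array([np.cos(y),np.sin(y)])
for th in(25,12,0):
    a=np.radians(th)  # nose corner at dock x=75,z=10
    h=121*np.cos(a)-30*np.sin(a);v=121*np.sin(a)+30*np.cos(a)
    print(th,'grip TCP',(O+f*(75-h)/1e3).round(4),'z',round(10+v-19,1))
E
```

```text
time: 12.45
position: [0.697, 0.161, 0.2156]
time: 13.45
position: [0.697, 0.1611, 0.2156]
time: 14.45
position: [0.697, 0.161, 0.2156]
[[306, 139], [295, 143], [297, 153], [301, 158], [311, 154]] [ 0.001  0.001  0.001 -0.002 -0.001  0.    -0.   ]
25 grip TCP [0.3888 0.1994] z 69.3
12 grip TCP [0.3745 0.2044] z 45.5
0 grip TCP [0.3662 0.2073] z 21.0
```

The hold lasted more than 3 s and the corners did not move. Next I'll go back to the free spot, lay the scanner flat by pressing the nose down with a light grip, and regrip near the balance point for a level docking.

```bash
python3 -m jog '[[0,0,18,0],[0,0,35,0],[-5,-8,35,0.18],[-15,-20,35,0.36],[-30,-40,35,0.54],[-50,-70,35,0.72],[-75,-105,35,0.9],[-105,-145,35,1.08]]'
python3 -m jog '[[-30,-40,0,0.18],[-60,-80,0,0.36],[-85,-115,0,0.54],[-105,-145,0,0.72],[-117,-161,0,0.9],[-119,-163,0,1.08],[-119,-163,-20,1.26],[-119,-163,-40,1.44]]'
python3 -m jog '[[0,0,-45,0.084],[0,0,-90,0.084],[0,0,-120,0.084],[0,0,-140,0.084],[0,0,-148,0.084],[0,0,-152,0.084],[0,0,-152,0.084],[0,0,-152,0.084]]'
```

```text
time: 15.5
position: [0.592, 0.0149, 0.2524]
tool_rot: [2.763, 1.493, 0.004]
ft_force: [1.1, -0.7, -1.4]
grip_width: 0.387
time: 16.5
position: [0.4736, -0.1479, 0.2121]
tool_rot: [1.095, 2.942, 0.003]
ft_force: [0.2, 0.4, -1.6]
grip_width: 0.387
time: 17.5
position: [0.4737, -0.1473, 0.0597]
tool_rot: [0.977, 2.984, 0.001]
ft_force: [-1.7, 0.1, 2.9]
grip_width: 0.382
```

Nose touches (force up 4.5 N). Now I'll loosen the grip and lower along the reverse arc.

```bash
python3 -m jog '[[0,0,0,0],[0,0,0,0],[-4,3,-8,0],[-8,6,-18,0],[-12,9,-28,0],[-16,12,-38,0],[-19,14,-47,0],[-19,14,-48,0]]' -1 3
python3 -m jog '[[0,0,0,0],[0,0,0,0],[0,0,0,0],[0,0,0,0],[10,-7,0,0],[20,-14,0,0],[28,-21,0,0],[28,-21,0,0]]' 1
python3 - <<'E'
from h import *
g,st=wrist();from bench import get_image
s=get_image('side')
a=cv2.resize(s['image'][180:300,210:370],None,fx=3,fy=3,interpolation=cv2.INTER_CUBIC)
im=np.zeros((360,800,3),np.uint8);im[:,:480]=a;im[:240,480:]=cv2.resize(g['image'],(320,240));g['image']=im;save(g,'flat')
E
```

```text
time: 18.5
position: [0.4535, -0.1327, 0.0102]
tool_rot: [-0.977, -2.985, -0.0]
ft_force: [-1.9, 0.4, 3.4]
grip_width: 0.388
time: 19.5
position: [0.4827, -0.1551, 0.0106]
tool_rot: [0.979, 2.985, -0.002]
ft_force: [-0.3, -0.1, 0.1]
grip_width: 0.992
```

View pics/flat.png

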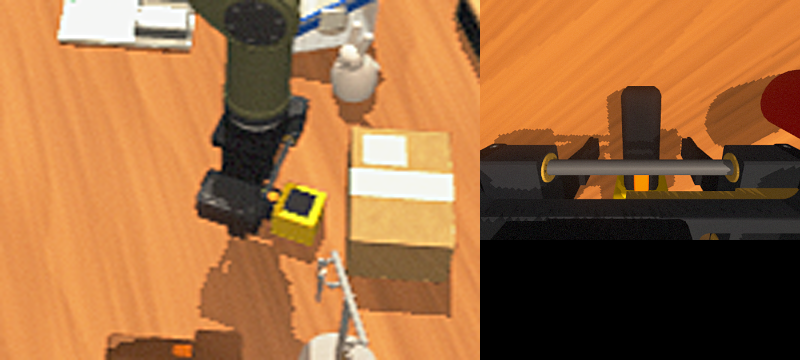

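Run:
```python
from h import *
g,st=wrist();g2=cv2.cvtColor(g['image'],cv2.COLOR_RGB2GRAY)
r=g2[130:200,270:290].mean(1);print(r.round(0).astype(int).tolist()[:40]);row=130+int(np.argmin(np.diff(r)))+.5
c=g2[175:195].mean(0)[210:350];dc=np.diff(c)
print('row',row,g2[185,235:340].tolist())
f=np.array([np.cos(np.radians(-36.3)),np.sin(np.radians(-36.3)),0]);l=np.array([-f[1],f[0],0])
P=plane(g,(281,row),.038);D=P-st['position'];print('tail rel TCP along',D@f,'across',D@l,'cam',g['position'])
```

```text
[154, 153, 153, 153, 154, 154, 154, 153, 152, 152, 151, 152, 151, 152, 152, 152, 151, 151, 151, 150, 150, 155, 127, 63, 37, 41, 43, 42, 43, 44, 45, 47, 48, 48, 46, 47, 47, 47, 50, 48]
row 152.5 [96, 101, 96, 100, 97, 98, 95, 97, 93, 97, 101, 81, 47, 37, 44, 43, 43, 45, 41, 47, 47, 45, 47, 45, 49, 42, 45, 45, 49, 51, 49, 47, 52, 45, 45, 49, 48, 51, 50, 52, 42, 41, 48, 54, 48, 42, 50, 44, 49, 40, 47, 48, 42, 49, 51, 50, 51, 52, 51, 47, 51, 58, 49, 45, 54, 49, 44, 49, 49, 56, 55, 50, 45, 40, 48, 49, 48, 46, 51, 38, 31, 85, 136, 149, 149, 145, 145, 142, 146, 142, 143, 141, 144, 141, 145, 144, 145, 145, 146, 143, 145, 150, 150, 149, 148]
tail rel TCP along -0.06600842588369119 across 0.0002836892171796068 cam [ 0.41686517 -0.10685263  0.17246864]
```

The scanner lies flat. The grip is at about x = -9 mm on it, centred to 0.3 mm. Next I'll grip, lift and hover over the dock.

```bash
python3 -m jog '[[0,0,0,0],[0,0,0,0],[0,0,0,0],[0,0,0,0],[0,0,0,0],[0,0,20,0],[0,0,60,0],[0,0,110,0]]' -1 40
python3 -m jog '[[-3,45,20,0.04],[-8,95,20,0.08],[-15,150,20,0.12],[-25,205,20,0.16],[-40,255,20,0.20],[-55,300,20,0.24],[-72,335,20,0.28],[-82,350,20,0.298]]'
python3 -m jog '[[0,0,-30,0],[0,0,-60,0],[0,0,-75,0],[0,0,-85,0],[0,0,-85,0],[0,0,-85,0],[0,0,-85,0],[0,0,-85,0]]'
python3 - <<'E'
from h import *
g,st=wrist();from bench import get_image
s=get_image('side');t=get_image('top');pickle.dump((s,t,st),open('dock.pkl','wb'))
print(st['position'].round(4),np.degrees(2*np.arctan2(st['tool_rot'][1],st['tool_rot'][0]))-90,st['ft_force'].round(1))
im=np.zeros((600,800,3),np.uint8);im[:360,:480]=cv2.resize(s['image'][140:230,200:320],(480,360),interpolation=cv2.INTER_CUBIC)
im[:240,480:]=cv2.resize(g['image'],(320,240));im[240:,480:]=cv2.resize(t['image'][195:285,180:260],(320,360),interpolation=cv2.INTER_CUBIC);g['image']=im;save(g,'dock')
E
```

```text
time: 20.65
position: [0.4806, -0.1537, 0.1206]
tool_rot: [-0.977, -2.983, 0.002]
ft_force: [1.1, 1.0, -2.4]
grip_width: 0.381
time: 21.65
position: [0.3986, 0.1976, 0.1401]
tool_rot: [-0.518, -3.098, 0.001]
ft_force: [0.4, -0.3, -2.2]
grip_width: 0.382
time: 22.65
position: [0.4006, 0.1963, 0.0561]
tool_rot: [0.523, 3.097, 0.002]
ft_force: [-0.5, -0.8, -0.2]
grip_width: 0.38
[0.4006 0.1963 0.0561] 70.822878136627 [-0.5 -0.8 -0.2]
```

View pics/dock.png

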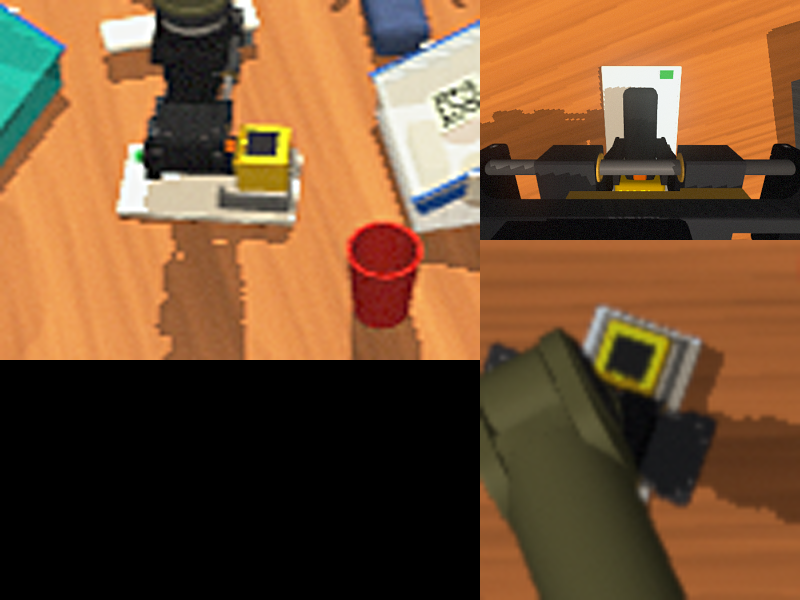

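Run:
```python
from h import *
s,t,st=pickle.load(open('dock.pkl','rb'))
f=np.array([np.cos(np.radians(-19.2)),np.sin(np.radians(-19.2)),0]);l=np.array([-f[1],f[0],0]);O=np.array([.4096,.1922,0])
c=blobs(t['image'],(20,100,80),(35,255,255),(195,205,245,245))[0];r=cv2.minAreaRect(c);P=plane(t,r[0],.0895)
print(r,'head in dock (want 48.5,0):',((P-O)@f*1e3).round(1),((P-O)@l*1e3).round(1))
g,st=wrist();im=g['image'];S=cv2.inRange(cv2.cvtColor(im,cv2.COLOR_RGB2HSV),(0,0,60),(179,60,255))
v=im.astype(int);m=(v[...,0]-v[...,2]<40)&(v[...,0]>70)
for row in(130,140,150,200,220,240):
    q=np.where(m[row,180:400])[0]+180
    if len(q): A,B=[plane(g,(u,row),.010) for u in(q[0],q[-1])];print(row,q[0],q[-1],'tool-rel y',((A-st['position'])@l*1e3).round(1),((B-st['position'])@l*1e3).round(1),'x',((A-st['position'])@f*1e3).round(1))
q=np.where(m[60:240,240:270].sum(1)>20)[0]+60;print('first row',q[0]);A=plane(g,(255,q[0]-.5),.010);print('dock tail x rel TCP',(A-st['position'])@f*1e3)
gr=cv2.cvtColor(im,cv2.COLOR_RGB2GRAY);b=gr[130:200,270:290].mean(1);row=130+np.argmin(np.diff(b))+.5;A=plane(g,(281,row),.038+.0455);print('tail',row,((A-st['position'])@f*1e3).round(1))
```

```text
((217.70001220703125, 223.90000915527344), (17.076295852661133, 15.811386108398438), 18.43494987487793) head in dock (want 48.5,0): 54.5 -5.6
130 214 351 tool-rel y -44.7 48.6 x -73.3
140 214 351 tool-rel y -45.1 49.1 x -66.6
150 215 350 tool-rel y -44.9 48.9 x -59.9
200 250 347 tool-rel y -21.6 49.2 x -23.9
220 251 345 tool-rel y -21.4 48.7 x -8.5
240 237 343 tool-rel y -32.4 48.2 x 7.6
first row 116
dock tail x rel TCP -82.72625729141967
tail 152.5 -66.1
```

The wrist view puts the scanner about +1.6 mm along and -2 mm across from its seat. The top view gives +6 and -5.6 mm, but there the arm clips the head, which biases it the same way. I'll correct by about 2.5 mm each way and lower gently.

```bash
python3 -m jog '[[-1,3,0,0],[-1.5,3,0,0],[-1.5,3,-10,0],[-1.5,3,-18,0],[-1.5,3,-24,0],[-1.5,3,-29,0],[-1.5,3,-32,0],[-1.5,3,-34,0]]'
python3 - <<'E'
from h import *
from bench import *
s=get_image('side');s['image']=cv2.resize(s['image'][140:230,200:320],(640,480),interpolation=cv2.INTER_CUBIC);save(s,'seat');print(get_state()['ft_force'])
E
```

```text
time: 23.85
position: [0.4033, 0.1984, 0.0283]
tool_rot: [0.525, 3.093, 0.003]
ft_force: [-9.4, -13.3, 59.4]
grip_width: 0.388
[ -9.61930822 -13.76065484  55.56288736]
```

View pics/seat.png

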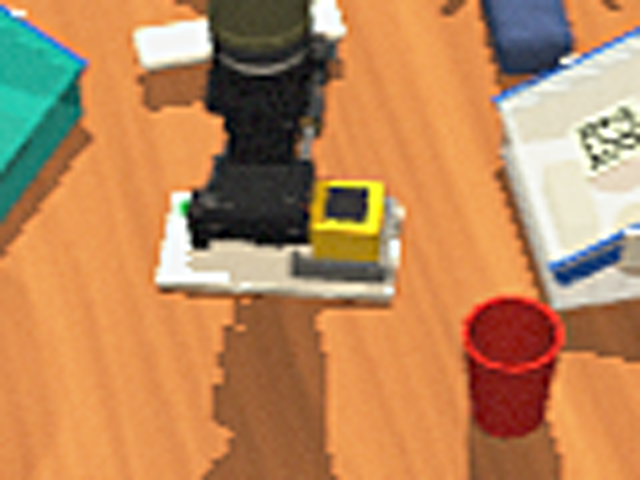

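It was blocked at 59 N with the TCP about 7 mm too high, and the force pushes the scanner across towards -y. So the head rides on the +y side wall. I'll back off and measure scanner against dock in the same view.

```bash
python3 -m jog '[[0,0,8,0],[0,0,16,0],[0,0,20,0],[0,0,20,0],[0,0,20,0],[0,0,20,0],[0,0,20,0],[0,0,20,0]]'
python3 - <<'E'
from h import *
from bench import *
d=pickle.load(open('d0.pkl','rb'))
f=np.array([np.cos(np.radians(-19.2)),np.sin(np.radians(-19.2)),0]);l=np.array([-f[1],f[0],0]);O=np.array([.4096,.1922,0])
s=get_image('side');t=get_image('top');g,st=wrist()
hb=st['position'][2]-.0106;print('bottom',hb,'TCP in dock',((st['position']-O)@f*1e3).round(1),((st['position']-O)@l*1e3).round(1),st['ft_force'].round(1))
for n,G in(('side',s),('top',t)):
    c=blobs(G['image'],(20,100,80),(35,255,255),(195,160,300,245) if n=='side' else (195,205,245,245))[0]
    p=cv2.approxPolyDP(c,1.2,True)[:,0];print(n,p.tolist())
    for q in p: P=plane(G,q,.044+hb)-O;print('   ',((P@f)*1e3).round(0),((P@l)*1e3).round(0),end='')
    print()
# dock in initial side image, undisturbed: base corners
c=blobs(d['side']['image'],(0,0,150),(179,60,255),(222,170,282,202),100)[0];p=cv2.approxPolyDP(cv2.convexHull(c),1.5,True)[:,0]
for q in p: P=plane(d['side'],q,.010)-O;print(q,((P@f)*1e3).round(0),((P@l)*1e3).round(0))
x0=np.hstack([cv2.resize(s['image'][160:210,225:285],(400,333),interpolation=cv2.INTER_CUBIC),cv2.resize(t['image'][205:265,190:250],(400,333),interpolation=cv2.INTER_CUBIC)])
s['image']=x0;save(s,'above')
E
```

```text
time: 24.9
position: [0.3985, 0.199, 0.0415]
tool_rot: [-0.524, -3.098, 0.0]
ft_force: [-0.3, -0.3, -1.6]
grip_width: 0.39
bottom 0.030988342687443028 TCP in dock -12.7 2.8 [ 0.   0.1 -2. ]
side [[257, 172], [257, 187], [268, 188], [270, 172]]
    17.0 13.0    25.0 -70.0    69.0 -72.0    69.0 17.0
top [[212, 216], [208, 227], [210, 227], [213, 220], [221, 222], [222, 226], [219, 233], [223, 233], [226, 222]]
    74.0 23.0    34.0 24.0    37.0 17.0    62.0 16.0    64.0 -12.0    53.0 -20.0    28.0 -18.0    32.0 -31.0    70.0 -28.0
[274 179] 83.0 42.0
[272 195] 82.0 -48.0
[229 192] -93.0 -46.0
[232 176] -94.0 46.0
[273 177] 78.0 54.0
```

View pics/above.png

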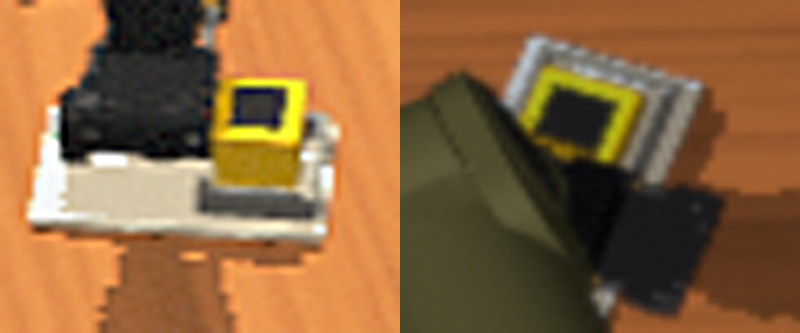

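Run:
```python
from h import *
g,st=wrist();im=g['image'];gr=cv2.cvtColor(im,cv2.COLOR_RGB2GRAY).astype(float)
b=gr[120:200,270:290].mean(1);i=np.argmin(np.diff(b));print('tail row',120+i+.5,b[i-3:i+4].round())
for r in(165,185,205): 
    x=gr[r-2:r+3].mean(0)[225:340];k=np.where(x<75)[0]+225;print(r,k[0],k[-1])
v=im.astype(int);m=(v[...,0]-v[...,2]<40)&(v[...,0]>70)
for row in(120,130,140):
    q=np.where(m[row,150:420])[0]+150;print('dock',row,q[0],q[-1],[((plane(g,(u,row),.010)-st['position'])@np.array([.329,.944,0])*1e3).round(1) for u in(q[0],q[-1])])
q=np.where(m[60:240,240:262].sum(1)>15)[0]+60;A=plane(g,(250,q[0]-.5),.010);print('dock tail row',q[0],'x rel TCP',(A-st['position'])@np.array([.944,-.329,0])*1e3)
```

```text
tail row 144.5 [244. 246. 252. 218.  93.  57.  65.]
165 247 313
185 248 312
205 248 311
dock 120 207 349 [np.float64(-45.7), np.float64(43.6)]
dock 130 206 354 [np.float64(-46.7), np.float64(47.1)]
dock 140 207 353 [np.float64(-46.6), np.float64(47.0)]
dock tail row 120 x rel TCP -80.1734160679218
```

Handle width and tail row in the wrist view show the scanner pivoted about 7° nose-up in the press. That fits its front edge resting on the pocket's front or left wall, because the tool drifted +4 mm in x under load. I'll shift back 2 mm, ease the grip so it can level itself, and lower in small steps while watching the force.

```bash
python3 -m jog '[[-1,0,0,0],[-2,0,0,0],[-2,0,-3,0],[-2,0,-6,0],[-2,0,-8,0],[-2,0,-10,0],[-2,0,-11,0],[-2,0,-11,0]]' -1 10
python3 -m jog '[[0,0,-1,0],[0,0,-2,0],[0,0,-3,0],[0,0,-3,0],[0,0,-4,0],[0,0,-4,0],[0,0,-4,0],[0,0,-4,0]]' -1 10
```

```text
time: 26.1
position: [0.3965, 0.199, 0.0305]
tool_rot: [-0.523, -3.098, 0.0]
ft_force: [0.2, 0.6, -2.9]
grip_width: 0.389
time: 27.1
position: [0.3966, 0.199, 0.0279]
tool_rot: [-0.524, -3.097, -0.0]
ft_force: [-3.4, -3.7, 10.8]
grip_width: 0.393
```

```bash
cat > chk.py <<'E'
from h import *
from bench import *
s=get_image('side');t=get_image('top');g,st=wrist()
ty=np.radians(2*np.degrees(np.arctan2(st['tool_rot'][1],st['tool_rot'][0]))-90-90);f=np.array([np.cos(ty),np.sin(ty),0])
if f[0]<0:f=-f
l=np.array([-f[1],f[0],0]);G=st['position']+[0,0,.019];print('yaw',np.degrees(np.arctan2(f[1],f[0])),st['ft_force'].round(1),st['torque'].round(2))
gr=cv2.cvtColor(g['image'],cv2.COLOR_RGB2GRAY).astype(float);b=gr[120:200,270:290].mean(1);print('tail row',120+np.argmin(np.diff(b))+.5)
x=gr[183:188].mean(0)[225:340];k=np.where(x<75)[0]+225;print('cols185',k[0],k[-1])
for n,I,roi in(('side',s,(195,160,300,245)),('top',t,(195,205,245,245))):
    c=blobs(I['image'],(20,100,80),(35,255,255),roi)[0];print(n,cv2.approxPolyDP(c,1.2,True)[:,0].tolist())
for ph in(0,4,8):
    a=np.radians(-ph);X=f*np.cos(a)-[0,0,np.sin(a)];Z=f*np.sin(a)+[0,0,np.cos(a)]
    W=lambda x,y,z:G+((x+9)*X+y*l+(z-29.5)*Z)/1e3
    print(ph,'tailrow',proj(g,W(-75,0,38))[1].round(1),'side',[proj(s,W(*q)).round(1).tolist() for q in((22,27,44),(75,27,44),(22,-27,44),(75,-27,44),(75,-27,0))],'top',[proj(t,W(*q)).round(1).tolist() for q in((75,27,44),(75,-27,44))])
E
python3 chk.py
```

```text
yaw -19.191748815408324 [-4.  -2.7 12.5] [-0.69  1.02 -0.07]
tail row 144.5
cols185 248 312
side [[257, 174], [256, 187], [269, 188], [270, 175]]
top [[211, 218], [208, 226], [209, 229], [213, 221], [219, 222], [222, 224], [220, 232], [217, 233], [211, 231], [215, 234], [223, 234], [227, 224], [223, 221]]
0 tailrow 152.5 side [[257.5, 171.5], [270.4, 172.3], [256.1, 181.0], [269.3, 181.8], [269.4, 189.3]] top [[210.4, 216.9], [225.5, 222.1]]
4 tailrow 150.5 side [[257.2, 171.1], [270.1, 171.2], [255.8, 180.6], [269.0, 180.8], [269.8, 188.4]] top [[210.1, 217.1], [225.2, 222.3]]
8 tailrow 149.3 side [[256.9, 170.8], [269.7, 170.2], [255.5, 180.3], [268.6, 179.7], [270.2, 187.3]] top [[209.7, 217.4], [224.9, 222.7]]
```

Run:
```python
from h import *
s,t,st=pickle.load(open('dock.pkl','rb'))
f=np.array([np.cos(np.radians(-19.2)),np.sin(np.radians(-19.2)),0]);l=np.array([-f[1],f[0],0]);G=st['position']+[0,0,.019]
for n,I,roi in(('side',s,(195,150,300,245)),('top',t,(195,205,245,245))):
    c=blobs(I['image'],(20,100,80),(35,255,255),roi)[0];print(n,cv2.approxPolyDP(c,1.2,True)[:,0].tolist())
for ph in(0,8,16):
    a=np.radians(-ph);X=f*np.cos(a)-[0,0,np.sin(a)];Z=f*np.sin(a)+[0,0,np.cos(a)]
    W=lambda x,y,z:G+((x+9)*X+y*l+(z-29.5)*Z)/1e3
    print(ph,'side',[proj(s,W(*q)).round(1).tolist() for q in((22,27,44),(75,27,44),(22,-27,44),(75,-27,44),(75,-27,0))],'top',[proj(t,W(*q)).round(1).tolist() for q in((75,27,44),(75,-27,44))])
from bench import *
g,_=wrist();s2=get_image('side')
im=np.zeros((560,800,3),np.uint8)
im[:280,:400]=cv2.resize(s['image'][150:206,220:300],(400,280),interpolation=cv2.INTER_CUBIC)
im[:280,400:]=cv2.resize(s2['image'][150:206,220:300],(400,280),interpolation=cv2.INTER_CUBIC)
im[280:,:400]=cv2.resize(g['image'][100:310,130:430],(400,280))
t2=get_image('top');im[280:,400:]=cv2.resize(t2['image'][200:256,180:260],(400,280),interpolation=cv2.INTER_CUBIC)
s['image']=im;save(s,'cmp')
```

```text
side [[261, 171], [258, 178], [259, 186], [271, 187], [272, 172]]
top [[212, 215], [208, 226], [209, 228], [223, 233], [227, 220], [225, 218]]
0 side [[258.4, 166.8], [271.5, 167.6], [257.0, 176.3], [270.4, 177.1], [270.4, 184.8]] top [[210.2, 215.1], [225.5, 220.3]]
8 side [[257.8, 166.0], [270.8, 165.5], [256.4, 175.6], [269.7, 175.0], [271.3, 182.8]] top [[209.4, 215.6], [224.9, 220.9]]
16 side [[257.0, 165.3], [269.7, 163.4], [255.6, 174.8], [268.5, 172.9], [271.6, 180.7]] top [[208.6, 216.6], [224.1, 222.0]]
```

View pics/cmp.png

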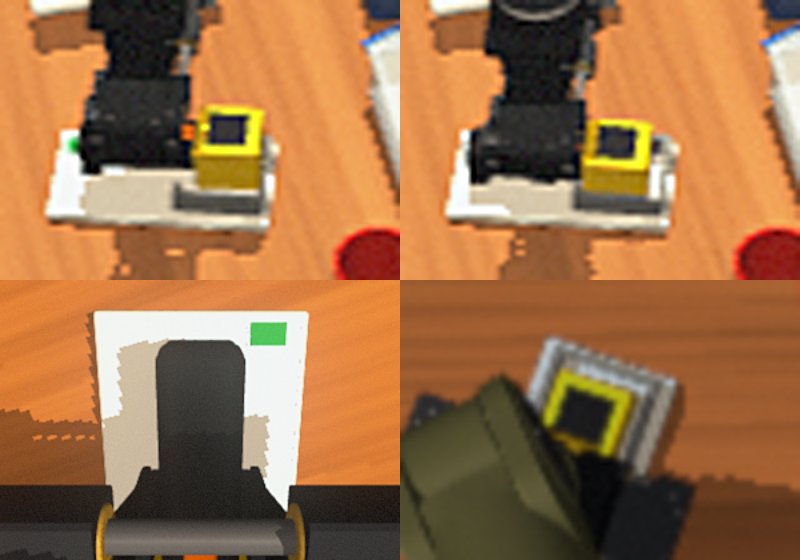

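Comparing the views with each other, the scanner slid about 5 mm back in the grip when the tool drifted during the press. Its head is now about 4–5 mm too far back, on the rear wall. I'll lift slightly, move 4.5 mm forward along the dock and lower again.

```bash
python3 -m jog '[[0,0,4,0],[0,0,6,0],[2,-1,6,0],[4,-1.5,6,0],[4,-1.5,3,0],[4,-1.5,1,0],[4,-1.5,-1,0],[4,-1.5,-2,0]]' -1 15; python3 chk.py | head -5
```

```text
time: 28.4
position: [0.4009, 0.1972, 0.0267]
tool_rot: [-0.524, -3.097, 0.001]
ft_force: [-7.2, -4.6, 22.3]
grip_width: 0.388
yaw -19.19730019595827 [-4.7 -3.8 19.6] [-1.19  1.43  0.01]
tail row 143.5
cols185 247 312
side [[258, 174], [258, 188], [269, 188], [271, 175]]
top [[212, 216], [209, 226], [211, 227], [214, 219], [223, 223], [220, 232], [224, 233], [227, 222]]
```

Still blocked at about 20 N. The scanner is supported only a few mm above its seat, so it's safe to let go here, let it settle in the pocket, and measure.

```bash
python3 -m jog '[[0,0,1,0],[0,0,2,0],[0,0,2,0],[0,0,2,0],[0,0,2,0],[0,0,2,0],[0,0,2,0],[0,0,2,0]]' 1; python3 chk.py
python3 - <<'E'
from h import *
from bench import *
g,st=wrist();im=g['image'];gr=cv2.cvtColor(im,cv2.COLOR_RGB2GRAY).astype(float)
for r in (155,165,175,185,195,205,215,225): 
    x=gr[r-1:r+2].mean(0)[200:360];k=np.where(x<70)[0]+200;print(r,k[0],k[-1],end=' | ')
E
```

```text
time: 29.55
position: [0.4005, 0.1975, 0.0266]
tool_rot: [0.523, 3.098, 0.0]
ft_force: [0.3, -0.9, 0.9]
grip_width: 0.994
yaw -19.181552433678064 [-0.9 -0.5 -0.2] [ 0.01 -0.03  0.04]
tail row 144.5
cols185 247 312
side [[259, 174], [257, 179], [258, 188], [270, 188], [271, 175]]
top [[212, 216], [209, 227], [211, 227], [214, 219], [220, 221], [223, 224], [219, 232], [211, 229], [214, 232], [223, 233], [227, 222]]
0 tailrow 152.5 side [[258.5, 171.8], [271.4, 172.6], [257.1, 181.3], [270.3, 182.1], [270.4, 189.6]] top [[210.9, 215.8], [226.0, 221.0]]
4 tailrow 150.5 side [[258.2, 171.5], [271.1, 171.5], [256.8, 180.9], [270.0, 181.1], [270.8, 188.7]] top [[210.6, 216.0], [225.7, 221.2]]
8 tailrow 149.3 side [[257.9, 171.1], [270.7, 170.5], [256.5, 180.6], [269.6, 180.0], [271.2, 187.7]] top [[210.2, 216.3], [225.3, 221.5]]
155 248 311 | 165 247 313 | 175 247 312 | 185 247 312 | 195 248 312 | 205 248 311 | 215 248 311 | 225 248 311 |
```

Run:
```python
from h import *
from bench import *
g,st=wrist();t=get_image('top')
f=np.array([np.cos(np.radians(-19.2)),np.sin(np.radians(-19.2)),0]);l=np.array([-f[1],f[0],0]);O=np.array([.4096,.1922,0])
P=plane(g,(279.5,144.5),.048);D=(P-st['position']);print('tail at z48 rel TCP',D@f*1e3,D@l*1e3,'dock',((P-O)@f*1e3).round(1),((P-O)@l*1e3).round(1))
A=plane(g,(250,119),.010)
v=g['image'].astype(int);m=(v[...,0]-v[...,2]<40)&(v[...,0]>70);q=np.where(m[60:240,225:240].sum(1)>10)[0]+60;A=plane(g,(232,q[0]-.5),.010);print('dock tail row',q[0],'scanner tail minus dock tail along (want 15):',((P-A)@f*1e3).round(1))
for r in(130,150,170):
    k=np.where(m[r,180:400])[0]+180;print('dock y mid',np.mean([((plane(g,(u,r),.010)-st['position'])@l*1e3) for u in(k[0],k[-1])]).round(1),end=' ')
print()
for nm,b,ph in(('seated',.010,0),('up7level',.017,0),('noseup7',.017,7)):
    a=np.radians(-ph);X=f*np.cos(a)-[0,0,np.sin(a)];Z=f*np.sin(a)+[0,0,np.cos(a)];C=np.array([st['position'][0],st['position'][1],b])
    print(nm,[(x,[proj(g,C+(x*X+s*.017*l+.038*Z)).round(0).tolist() for s in(-1,1)]) for x in(-.055,-.03,-.0)])
h=cv2.cvtColor(t['image'],cv2.COLOR_RGB2HSV);c=blobs(t['image'],(20,100,80),(35,255,255),(195,205,245,245))[0]
for q in cv2.approxPolyDP(c,1.2,True)[:,0]:
    print(((plane(t,q,.054)-O)@np.c_[f,l]*1e3).round(0).tolist(),end=' ')
```

```text
tail at z48 rel TCP -69.06028043929268 -0.07458639833912534 dock -79.4 2.0
dock tail row 116 scanner tail minus dock tail along (want 15): 13.4
dock y mid 0.8 dock y mid 0.8 dock y mid 0.5 
seated [(-0.055, [[244.0, 174.0], [315.0, 174.0]]), (-0.03, [[246.0, 223.0], [313.0, 223.0]]), (-0.0, [[248.0, 276.0], [312.0, 276.0]])]
up7level [(-0.055, [[243.0, 177.0], [317.0, 177.0]]), (-0.03, [[244.0, 228.0], [315.0, 228.0]]), (-0.0, [[247.0, 283.0], [313.0, 283.0]])]
noseup7 [(-0.055, [[244.0, 166.0], [315.0, 166.0]]), (-0.03, [[245.0, 217.0], [314.0, 217.0]]), (-0.0, [[246.0, 275.0], [313.0, 275.0]])]
[74.0, 26.0] [36.0, 23.0] [38.0, 17.0] [67.0, 16.0] [67.0, -5.0] [61.0, -18.0] [31.0, -14.0] [32.0, 15.0] [25.0, 2.0] [32.0, -28.0] [72.0, -29.0]
```

```bash
cat > z.py <<'E'
from h import *
from bench import *
d=pickle.load(open('d0.pkl','rb'));s=get_image('side');t=get_image('top')
def sub(I,roi):
    c=blobs(I['image'],(20,100,80),(35,255,255),roi)[0];return cv2.approxPolyDP(cv2.convexHull(c),1.5,True)[:,0]
def loc(I,q,z,O,yaw):
    f=np.array([np.cos(yaw),np.sin(yaw),0]);l=np.array([-f[1],f[0],0]);return [[int(round(v)) for v in (plane(I,p,z)-O)@np.c_[f,l]*1e3] for p in q]
a=np.radians(-36.3);b=np.radians(-19.2);O1=np.array([.4113,-.1651,0]);O2=np.array([.4096,.1922,0])
q1=sub(d['side'],(245,230,305,275));q2=sub(s,(195,160,300,245))
print('flat',q1.tolist(),loc(d['side'],q1,.044,O1,a));
for z in(.054,.062,.070):print('now',z,q2.tolist(),loc(s,q2,z,O2,b))
# screen (dark square on head) centroid in both views -> triangulate
def dark(I,roi):
    x0,y0,x1,y1=roi;g=cv2.cvtColor(I['image'],cv2.COLOR_RGB2GRAY)
    y=cv2.inRange(cv2.cvtColor(I['image'],cv2.COLOR_RGB2HSV),(20,100,80),(35,255,255))
    c=max(cv2.findContours(y[y0:y1,x0:x1],cv2.RETR_EXTERNAL,cv2.CHAIN_APPROX_NONE)[0],key=cv2.contourArea)
    k=np.zeros(g.shape,np.uint8);cv2.drawContours(k,[cv2.convexHull(c)+[x0,y0]],-1,255,-1)
    k=cv2.erode(k,np.ones((3,3)));w=np.clip(75.-g,0,None)*(k>0);v,u=np.indices(g.shape);return np.array([(w*u).sum(),(w*v).sum()])/w.sum(),int((w>0).sum())
for nm,T,S,rt,rs,O,y in(('flat',d['top'],d['side'],(310,212,345,245),(265,235,305,275),O1,a),('now',t,s,(203,205,235,240),(250,165,285,195),O2,b)):
    (A,n1),(B,n2)=dark(T,rt),dark(S,rs);P,e=tri(T,A,S,B);f=np.array([np.cos(y),np.sin(y),0]);l=np.array([-f[1],f[0],0])
    print(nm,A.round(1),n1,B.round(1),n2,'screen P',P.round(4),'err',round(e,4),'local',((P-O)@f*1e3).round(1),((P-O)@l*1e3).round(1))
E
python3 z.py
```

```text
flat [[276, 249], [283, 246], [296, 249], [295, 259], [291, 266], [279, 262]] [[1, -1], [20, 20], [68, 25], [79, -17], [76, -49], [32, -49]]
now 0.054 [[271, 175], [270, 188], [258, 188], [257, 179], [259, 174]] [[72, 21], [75, -52], [27, -55], [18, -6], [23, 23]]
now 0.062 [[271, 175], [270, 188], [258, 188], [257, 179], [259, 174]] [[73, 13], [75, -59], [28, -63], [19, -14], [24, 15]]
now 0.07 [[271, 175], [270, 188], [258, 188], [257, 179], [259, 174]] [[74, 5], [76, -67], [29, -70], [20, -22], [25, 7]]
flat [325.7 227. ] 87 [287.1 252.2] 70 screen P [ 0.448  -0.1934  0.0483] err 0.0049 local 46.3 -1.1
now [216.7 225.5] 89 [264.1 177.9] 39 screen P [0.4546 0.1761 0.057 ] err 0.0025 local 47.7 -0.4
```

The screen on the scanner's back triangulates 9 mm higher than when it lay on the table (0.057 against 0.048 m), where a seated scanner should be 10 mm higher. It lies at dock (47.7, -0.4) mm against an ideal (48.5, 0), and the head's far edge fits the seated height. So it is seated, and the block came from the scanner having slipped about 7 mm down in the grip. I'll withdraw straight up and recheck.

```bash
python3 -m jog '[[0,0,10,0],[0,0,25,0],[0,0,50,0],[0,0,85,0],[0,0,130,0],[0,0,170,0],[0,0,200,0],[0,0,200,0]]' 1; python3 -m jog '[[20,-40,0,0],[40,-90,0,0],[60,-140,10,0],[60,-190,20,0],[60,-240,20,0],[60,-290,20,0],[60,-320,20,0],[60,-320,20,0]]'; python3 z.py | grep -v flat
python3 - <<'E'
from h import *
from bench import *
d=pickle.load(open('d0.pkl','rb'));t=get_image('top');s=get_image('side');st=get_state();print(st['ft_force'].round(1),st['time'])
g=lambda I:cv2.cvtColor(I['image'],cv2.COLOR_RGB2GRAY).astype(np.float32)
for n,T,r in(('box',t,(188,138,252,190)),('rabbit',t,(258,150,280,178)),('cup',t,(258,190,284,216)),('brush',t,(140,208,160,262)),('case',t,(126,154,178,180)),('parcel',t,(300,142,366,196)),('holder',s,(305,260,340,318)),('box_side',s,(290,140,345,200)),('parcel_side',s,(325,220,364,272))):
    x0,y0,x1,y1=r;D=d['side'] if T is s else d['top'];R_=cv2.matchTemplate(g(T)[y0-8:y1+8,x0-8:x1+8],g(D)[y0:y1,x0:x1],cv2.TM_CCOEFF_NORMED);_,v,_,p=cv2.minMaxLoc(R_);print(n,'shift px',(p[0]-8,p[1]-8),round(v,3))
c=blobs(t['image'],(20,100,80),(35,255,255),(195,205,245,245))[0];r=cv2.minAreaRect(c);print('head rect',r,plane(t,r[0],.054))
E
```

```text
time: 30.95
position: [0.402, 0.1983, 0.2302]
tool_rot: [0.523, 3.093, 0.008]
ft_force: [1.2, 0.5, 0.7]
grip_width: 0.999
time: 31.95
position: [0.4595, -0.1252, 0.2462]
tool_rot: [-0.532, -3.096, 0.0]
ft_force: [0.9, 1.0, -0.5]
grip_width: 0.997
now 0.054 [[271, 175], [269, 188], [258, 188], [258, 174]] [[72, 21], [71, -52], [27, -55], [19, 23]]
now 0.062 [[271, 175], [269, 188], [258, 188], [258, 174]] [[73, 13], [71, -59], [28, -63], [20, 15]]
now 0.07 [[271, 175], [269, 188], [258, 188], [258, 174]] [[74, 5], [72, -67], [29, -70], [21, 7]]
now [216.8 225.5] 88 [264.1 177.9] 38 screen P [0.4545 0.1761 0.0572] err 0.003 local 47.7 -0.5
[ 0.1 -0.1  0.3] 32.15
box shift px (0, 0) 1.0
rabbit shift px (0, 0) 1.0
cup shift px (0, 0) 0.98
brush shift px (0, 0) 1.0
case shift px (0, 0) 0.999
parcel shift px (0, 0) 0.935
holder shift px (0, 0) 0.998
box_side shift px (0, 0) 0.785
parcel_side shift px (0, 0) 0.999
head rect ((217.15003967285156, 226.0500030517578), (17.39252281188965, 15.811386108398438), 18.43494987487793) [0.454177   0.17486589 0.054     ]
```

Run:
```python
from h import *
from bench import *
d=pickle.load(open('d0.pkl','rb'));t=get_image('top');s=get_image('side')
def dk(I,roi):
    k=[c for c in blobs(I['image'],(0,0,0),(179,255,48),roi,30)][0];r=cv2.minAreaRect(c:=k) if False else cv2.minAreaRect(k);return np.array(r[0]),np.round(r[1],1)
for nm,T,S,rt,rs in(('flat',d['top'],d['side'],(297,228,322,262),(250,237,276,260)),('now',t,s,(198,232,216,262),(232,172,256,192))):
    A,a=dk(T,rt);B,b=dk(S,rs);print(nm,A.round(1),a,B.round(1),b,tri(T,A,S,B))
```

```text
Traceback (most recent call last):
IndexError: list index out of range
```

Run:
```python
from h import *
from bench import *
d=pickle.load(open('d0.pkl','rb'));t=get_image('top');s=get_image('side')
def dk(I,roi):
    k=blobs(I['image'],(0,0,0),(179,255,70),roi,15)
    if not k: return None
    p=k[0][:,0];r=cv2.minAreaRect(k[0]);return np.array(r[0]),np.round(r[1],1)
for nm,T,S,rt,rs in(('flat',d['top'],d['side'],(297,228,322,262),(250,237,276,260)),('now',t,s,(196,225,222,265),(228,168,257,195))):
    A=dk(T,rt);B=dk(S,rs);print(nm,A,B, tri(T,A[0],S,B[0]) if A and B else '')
```

```text
flat (array([312.6242981 , 245.05781555]), array([10. , 27.4])) None 
now (array([210.27081299, 246.56619263]), array([ 9.5, 27. ])) (array([245.5, 181. ]), array([10., 21.])) (array([0.38291323, 0.20077671, 0.03328162]), np.float64(0.004452697385101256))
```

```bash
python3 -c "
from bench import *
print(close_job(), get_state()['time'])"
```

```text
the job is handed in; nothing more can be done
the job is handed in; nothing more can be done
```

I scanned the code and left the scanner seated and released in its dock. I handed the job in at about 32 s of the 53 s limit; no verdict was reported.

**Aiming:** The tool can only turn about the vertical. To match the sloping lid, I gripped the handle near its tail and let the head droop to about 25° against the table. Then I clamped hard and held it over the code for just over 3 s. I estimated the code at about 86 mm from the window and about 2 mm off the beam.

**Docking:** I laid the scanner flat, regripped it near its balance point and lowered it into the pocket. The first lowering met about 59 N, and two gentler tries met 11–22 N. That is under the 120 N wrist limit. My best explanation is that the scanner had slipped about 7 mm down in the grip, so it was already on the dock floor. I first misread it as nose-up and caught on a wall. I can't say for certain what took the 59 N.

**Last checks:**
- **Position:** the head sat at dock (47.7, -0.5) mm against an ideal (48.5, 0).
- **Height:** its screen measured 9 mm higher than when it lay on the table; 10 mm is expected when seated.
- **Level:** I have no clean measurement. The handle's height of about 33 mm is consistent with level, but a comparison with the scanner flat on the table failed because the mask found nothing. Before release, the wrist view had hinted at about 7° nose-up; the side view contradicted it.
- **Surroundings:** the box and all bystanders showed no shift in the images. Matches were weaker for the parcel from above (0.94) and the box from the side (0.79), where the arm may be in view; the parcel from the side and the box from above matched almost exactly.
- **Robot:** the wrist force was near zero and the arm was clear of everything.

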